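# Catch tile pieces off a chute in a hand-held pan

## Robot

A 6-joint arm with a two-finger parallel gripper is mounted at the origin on the work surface; the furniture and walls round the work are solid. World frame = base frame: x ahead of the robot, y to its left, z up, the work surface at z = 0. Lengths are in m, angles in rad, forces in N, time in s.
With the tool pointing down it reaches from about 0.375 to 0.9 m from the base axis. Payload 3.1 kg.
Tool frame: the origin (TCP) lies midway between the tips of the shut fingers; the grasp point (between the pads) lies env.hold_point_z behind it (env.hold_point_z is the distance from the TCP to the grasp point, in m); z points along the fingers, y is the line along which they close (so a half turn about z gives the same grasp; the last joint's range is limited). The gripper opens to 87 mm and grips with 3 to 60 N. Pads are 19 mm wide; open, the fingers measure 117 mm over their backs; the gripper's body (75 mm by 190 mm) begins 51 mm behind the grasp point.
Start: joints at [0.987, 0.527, 1.433, -0, 1.181, -0.178], TCP at [0.247, 0.574, 0.223] pointing down, gripper open.
Joint ranges: [-3.08, 3.08], [-0.75, 2.2], [0.22, 2.44], [-1.43, 4.57], [0, 2.65], [-2.85, 2.85]. Speed limits (rad/s): [2.79, 2.79, 3.14, 3.14, 3.14, 3.14].

## Interface

Orientations are given as a unit quaternion [w, x, y, z].
In Python, from station import env, viewer gives the robot as it stands.
- The arm moves only by the tool move_arm, never from a script. Its argument "increments" is a list of rows, each an object with "dr": the turn, a rotation vector about the tool's x, y, z in rad, a list of three; "xyz": the shift along the tool's x, y, z in mm, a list of three; "hand": the closure, from 0 (fully open) to 1 (shut). In form: [{"dr": [rx, ry, rz], "xyz": [x, y, z], "hand": hand}, ...]. A call has 1 to 8 rows; each row shifts and turns the commanded pose from where the row before left it, along the tool's axes as they then stand; what a row does not reach is not made up. A row lasts 1/8 s, in which the tool goes at most 62.5 mm and 10.7 degrees, less where a joint would pass 70% of its speed; a pose out of reach is approached as far as the arm can. A call with a gripper value outside its range is refused whole. The fingers move at their own pace and stop on an object; "force" is the grip in N (left out, the last holds). Time passes only in rows, so rows that do not move let the fingers close. It gives the time, the measured TCP pose, the force, the opening and the grip force at its end, in the units of the state.
- env.get_obs(): the state, without advancing time (a new reading comes with each control period).
- viewer.camera(name): name is "scene" or "top" or "wrist"; returns a dict with "color" (420x560x3 uint8, red, green, blue), "camera_matrix" (3x3 intrinsics, pixels), "R" (3x3) and "t" (3): a world point X has camera coordinates R X + t. Camera axes: x right, y down, z forward; pixel columns grow to the right and rows downward; lengths in m; the calibration is good to about 2 mm. A picture is of the moment at which its call begins. There is no depth.
- env.hand_in(): hands the job in; it is judged then, once.
The state is a dict: "clock": time; "joint_positions": joint angles; "qvel": joint speeds; "joint_torque": joint torques, N m; "tool_pos": TCP position; "tool_rot": TCP orientation; "ft_force": force on the tool from outside, world axes, zero at the start; "wrist_torque": the same for the moment, N m; "width": opening from 0.0 (shut) to 1.0 (fully open); "grip_force": force on a finger pad.
Only numpy, scipy, OpenCV 4.12 (cv2) and the standard library are available. Lean on these libraries where they do the work, as an engineer would, in place of code of your own. Each camera call takes 0.05 s, during which the arm holds its last target. There are 200 camera calls.

## Task

The pan's handle is stuck under the chute: pull the pan out by its free rim, stand it upright on the bare bench in front of the chute with the handle well clear of it, and let go. Then take it by its orange handle, hold it up with its mouth under the chute lip and push its far rim gently against the hanging red plate, which drops the gate, until all three tile pieces have slid into the pan; none may fall outside it. Finally stand the pan, with the pieces in it, upright in the middle of the round white bucket lid on the bench and let go, leaving the other things where they are.

Things in the scene. Friction and masses are not known exactly. Their poses are not given: they have to be found in the camera images.
- stand: Blue and steel feed chute fixed to the bench. Origin on the bench under the middle of its lip; +x runs level to the back (uphill), so the mouth faces -x, towards the robot; y across, z up. Channel 76 mm wide inside, falling at 34 degrees to the lip; top back edge 285 mm high, 150 mm behind the lip. Legs 85 to 126 mm behind the lip, 110 mm apart.
- mouth (a point): The middle of the chute's lip, 165 mm above the bench. The pieces leave it with up to about 0.8 m/s and land 20 to 65 mm in front of it (-x of the stand).
- gate (a joint): Spring gate, one red and steel bell crank pivoted on the chute's sides: stop bar across the lip, push plate below. 0 = shut; grows as the push plate is pushed back (+x of the stand), which lowers the stop. From about 0.25 rad the pieces pass; end stop at 0.40 rad. Springs shut when let go. When open its arms and stop reach down to 130 mm above the bench: keep the pan's rim below 125 mm.
- push_plate (a point): Point on the front face of the red push plate, 117 mm above the bench and 28 mm behind the lip when shut. The plate, 98 mm wide and 4 mm thick, hangs upright from 150 down to 90 mm above the bench. Pushed here it takes about 3.5 N at first and 7 N at the end stop, about 35 mm further back.
- stop_top (a point): Middle of the top edge of the red stop bar, 16 mm above the chute floor, just in front of the lip; the bar is 98 mm wide and 4 mm thick.
- catch_spot (a point): Where the centre of the pan's underside is while it holds the gate open and catches well: 12 mm in front of the lip, 55 mm above the bench (rim then at 117 mm). Come to it from the front, moving along the stand's +x.
- pan: Loose round black catch pan with an orange handle, about 0.2 kg. Origin: centre of its underside; z up; the handle points to its -x. Outer radius 60 mm at the foot, 70 mm at the rim; 62 mm high, wall 8 mm thick, inner floor 5 mm up. At the start it stands in front of the lip, the handle pointing back under the chute, where a gripper has no room.
- pan_rim (a point): Middle of the top of the pan's 8 mm wall across from the handle: pan frame (66, 0, 62) mm. Free at the start; pinch the wall here from above, closing along the pan's x.
- pan_grip (a point): Point on the pan's handle to hold it by: pan frame (-115, 0, 47) mm, the middle of the orange bar, which is 16 mm wide (y), 22 mm high (36 to 58 mm above the underside) and reaches from 64 to 156 mm from the pan's axis.
- safat_green: Green glazed tile piece, long hexagon 24 x 69 x 12 mm, 20 g, lying across the chute behind the stop; origin in the centre of its underside, y along its length, z out of its glazed face. Slides easily on the polished chute.
- safat_honey: Honey yellow piece, 25 x 68 x 12 mm, likewise; second behind the stop.
- safat_black: Black piece, 22 x 64 x 12 mm, likewise; third behind the stop.
- lid: Round off-white bucket lid lying fixed on the bench, 135 mm across and 11 mm high; origin in the centre of its underside. The pan goes on its middle. A fixed wooden chest, 0.22 m high, stands behind it to the left (nearest corner at world x = 0.56, y = 0.17). Bare bench to stand the pan on: around world x = 0.465, y = -0.08; a fixed bar 20 mm high runs along the bench at about y = -0.2.
- glue_tin: Bystander: yellow glue tin, 70 mm across, 71 mm high; origin at the centre of its underside.
- tape_roll: Bystander: brown tape roll, 86 mm across, 24 mm high; origin at the centre of its underside.
Mind the look-alikes: they are no part of the job. Leave any blue look-alike of the safat_green alone.

How it is judged:
By the outcome, as a careful person would: the job done as asked, in the order asked, and still so for the second after the job is handed in, with the robot touching nothing.
It also fails if it takes over 70 s, if anything falls off the work surface, if the arm or the gripper's body presses on something with over 40 N, if the wrist force passes 120 N, or if a joint passes its speed limit or range.

## Working session

There is one attempt and no reset: what is moved stays moved. The work goes in short steps, Python scripts to look and compute and a tool call to move; the robot and the scene stay as the last step left them, time stands still between calls to the robot, and variables do not carry over. Pictures are saved under pics/ and viewed, at most 10 in all, crops included, and the job is handed in when it is done.

Besides the shell and the picture viewer there is one more tool, called as name(argument=value, ...), one argument or row to a line, values as JSON. move_arm: Moves the arm, as the interface text tells. Its arguments: {"type":"object","properties":{"increments":{"type":"array"},"force":{"type":"number"}},"required":["increments"]}

```bash
ls; mkdir -p pics; python3 - <<'E'
from station import env, viewer
import cv2, numpy as np, pickle
o=env.get_obs()
for k,v in o.items(): print(k,np.round(v,4))
print(env.hold_point_z)
d={}
for n in("scene","top"):
    c=viewer.camera(n); d[n]=c
    print(n,c["camera_matrix"].tolist(),np.round(c["R"],4).tolist(),np.round(c["t"],4).tolist())
    cv2.imwrite(f"pics/{n}0.png",c["color"][:,:,::-1])
pickle.dump(d,open("c0.pkl","wb"))
E
```

```text
pics
clock 0.0
joint_positions [ 0.9865  0.5284  1.4339 -0.      1.1814 -0.1785]
qvel [ 0.0006 -0.0019 -0.     -0.0004  0.0005  0.0018]
joint_torque [-2.00000e-03 -4.40048e+01 -1.76591e+01  6.31000e-02  5.81000e-02
 -1.00000e-04]
tool_pos [0.2463 0.5736 0.2216]
tool_rot [-4.000e-04  2.015e-01  9.795e-01 -1.000e-03]
ft_force [ 0.335   1.3021 -0.2373]
wrist_torque [-0.0114 -0.0734  0.03  ]
grip_force 0.0
width 1.0021
0.0187
scene [[384.43592286348917, 0.0, 289.93806689747214], [0.0, 384.43592286348917, 210.42346399969688], [0.0, 0.0, 1.0]] [[0.8236, -0.5671, -0.0051], [-0.2455, -0.3483, -0.9047], [0.5113, 0.7464, -0.4261]] [-0.3946, 0.3324, 0.5548]
top [[535.0940403289688, 0.0, 270.7051109739989], [0.0, 535.0940403289688, 208.7215923091464], [0.0, 0.0, 1.0]] [[0.0111, -0.9998, 0.0179], [-0.9967, -0.0125, -0.0803], [0.0805, -0.017, -0.9966]] [0.1401, 0.6157, 1.2238]
```

View pics/scene0.png

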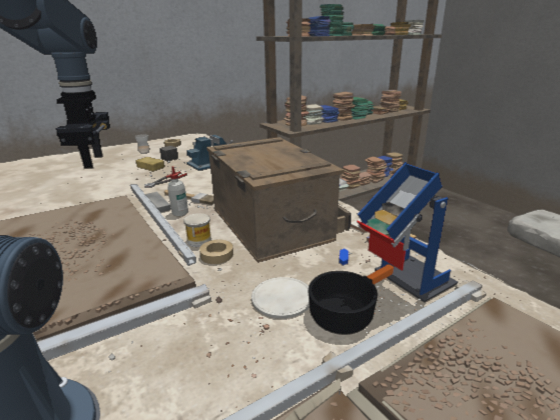

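View pics/top0.png

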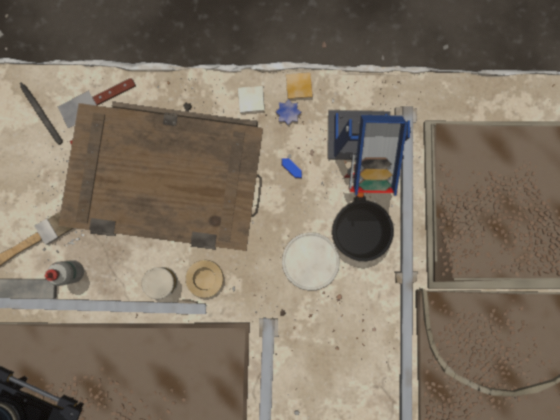

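The scene view shows the pan at about (343,300), its orange handle at (382,272) running under the chute, the red plate at (387,248) and the lid at (281,297). The top view shows the pan at (362,231), the lid at (310,262), the red bar at about row 190, and a blue look-alike at (291,168). Next I'll measure these.

```bash
cat > h.py <<'E'
import numpy as np, cv2, pickle
def ray(c,u):
    K,R,t=map(np.array,(c["camera_matrix"],c["R"],c["t"]))
    d=R.T@np.linalg.solve(K,[u[0],u[1],1.]); return -R.T@t,d
def onz(c,u,z):
    p,d=ray(c,u); return p+d*(z-p[2])/d[2]
def proj(c,X):
    q=np.array(c["camera_matrix"])@(np.array(c["R"])@np.array(X)+c["t"]); return q[:2]/q[2]
def hsv(c): return cv2.cvtColor(c["color"],cv2.COLOR_RGB2HSV)
def blobs(m,roi=None,amin=15):
    m=m.astype(np.uint8)*255
    if roi: k=np.zeros_like(m); x0,y0,x1,y1=roi; k[y0:y1,x0:x1]=1; m=m*k
    cs=cv2.findContours(m,cv2.RETR_EXTERNAL,cv2.CHAIN_APPROX_NONE)[0]
    return sorted([c for c in cs if cv2.contourArea(c)>amin],key=cv2.contourArea,reverse=True)
E
python3 - <<'E'
from h import *
d=pickle.load(open("c0.pkl","rb")); T,S=d["top"],d["scene"]
h=hsv(T)
red=((h[...,0]<6)|(h[...,0]>174))&(h[...,1]>150)&(h[...,2]>80)
for b in blobs(red,(330,100,420,220)):
    r=cv2.minAreaRect(b); print("red top",r,b[:,0].min(0),b[:,0].max(0)); bp=cv2.boxPoints(r)
    print([np.round(onz(T,p,.178),3).tolist() for p in bp])
blk=(h[...,2]<60)
b=blobs(blk,(320,190,405,275))[0]; e=cv2.fitEllipse(cv2.convexHull(b)); print("pan",e,np.round(onz(T,e[0],.062),4), np.round(onz(T,(e[0][0]+e[1][0]/2,e[0][1]),.062),4))
w=(h[...,1]<45)&(h[...,2]>185)
b=blobs(w,(270,225,345,300))[0]; e=cv2.fitEllipse(cv2.convexHull(b)); print("lid",e,np.round(onz(T,e[0],.011),4),np.round(onz(T,(e[0][0]+e[1][0]/2,e[0][1]),.011),4))
hs=hsv(S)
red=((hs[...,0]<6)|(hs[...,0]>174))&(hs[...,1]>150)&(hs[...,2]>80)
for b in blobs(red,(340,200,440,290)):
    r=cv2.minAreaRect(b); print("red scene",r); print(cv2.approxPolyDP(b,3,True)[:,0].tolist())
o=(abs(hs[...,0].astype(int)-12)<7)&(hs[...,1]>170)&(hs[...,2]>120)
for b in blobs(o,(340,240,440,310)): print("orange",cv2.minAreaRect(b))
o=(abs(h[...,0].astype(int)-12)<7)&(h[...,1]>170)&(h[...,2]>100)
for b in blobs(o,(330,150,420,240),4): print("orange top",cv2.minAreaRect(b))
a=cv2.resize(T["color"][90:290,270:430],None,fx=3,fy=3,interpolation=2)[:,:,::-1]
a2=cv2.resize(S["color"][150:330,300:470],None,fx=3,fy=3,interpolation=2)[:,:,::-1][:540]
im=np.zeros((600,800,3),np.uint8); im[:600,:400]=a[:,:400]; im[:540,400:]=a2[:,90:490]
cv2.imwrite("pics/z0.png",im)
E
```

```text
red top ((375.0, 190.0), (4.0, 34.0), 90.0) [358 188] [392 192]
[[0.646, -0.029, 0.178], [0.647, -0.099, 0.178], [0.639, -0.099, 0.178], [0.638, -0.029, 0.178]]
pan ((362.81939697265625, 229.55079650878906), (58.93733596801758, 62.03999710083008), 0.16719768941402435) [ 0.5663 -0.0606  0.062 ] [ 0.5671 -0.1275  0.062 ]
lid ((310.4881591796875, 261.22265625), (50.150238037109375, 50.99437713623047), 126.179443359375) [0.4929 0.0527 0.011 ] [ 0.4936 -0.0061  0.011 ]
red scene ((380.37738037109375, 244.32077026367188), (61.77377700805664, 23.31085968017578), 29.05460548400879)
[[358, 221], [371, 233], [369, 249], [402, 269], [402, 243], [394, 248], [391, 238]]
orange ((381.04620361328125, 273.3307800292969), (9.79874324798584, 26.295358657836914), 60.2551155090332)
orange top ((360.0, 194.0), (4.0, 4.0), 0.0)
```

View pics/z0.png

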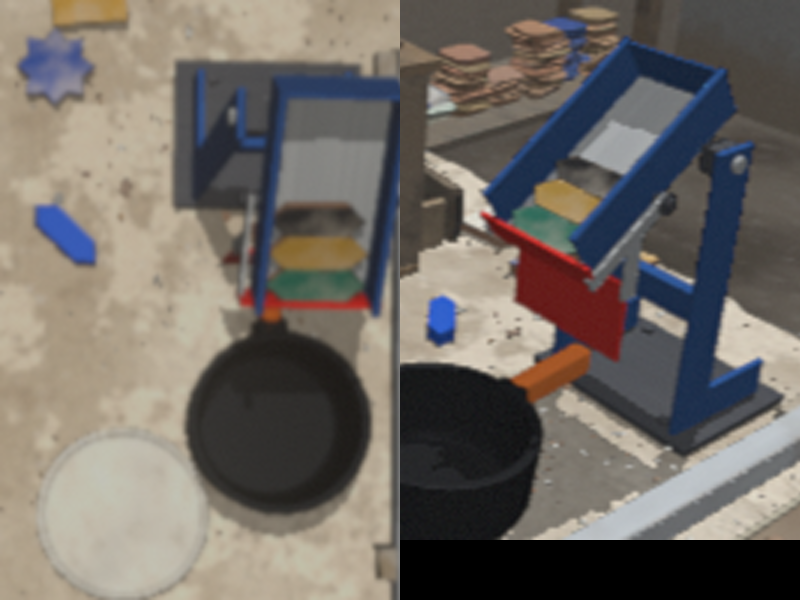

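```bash
python3 - <<'E'
from h import *
d=pickle.load(open("c0.pkl","rb")); T,S=d["top"],d["scene"]
f=lambda c,u,z:print(u,z,np.round(onz(c,u,z),4))
print("base top"); [f(T,u,z) for z in(0,.008) for u in((328.3,159),(328.7,110.7),(390,112))]
print("base scene");[f(S,u,.008) for u in((424.3,300),(453.3,282.7))]
print("plate bottom");[f(S,u,.09) for u in((369.7,251.7),(403.3,270))]
# subpixel red plate bottom edge in scene
h=hsv(S);red=((h[...,0]<6)|(h[...,0]>174))&(h[...,1]>150)&(h[...,2]>60)
for cidx in range(370,406,4):
    col=np.where(red[225:290,cidx])[0]+225; print(cidx,col.min() if len(col) else None,col.max() if len(col) else None)
print("bar left end top");f(T,(350.3,189.5),.178)
print("rails top, px");
# blue rails: rows vs columns
hb=hsv(T);bl=(hb[...,0]>100)&(hb[...,0]<130)&(hb[...,1]>120)
for r in range(125,196,10):
    q=np.where(bl[r,340:415])[0]+340; print(r,q.tolist())
# pan scene/top via rim fit
blk=(hb[...,2]<60)
b=blobs(blk,(320,190,405,275))[0][:,0]; W=np.array([onz(T,p,.062)[:2] for p in b]); W=W[W[:,0]<.585]
A=np.c_[2*W,np.ones(len(W))];s=np.linalg.lstsq(A,(W**2).sum(1),rcond=None)[0];print("pan",s[:2],np.sqrt(s[2]+s[:2]@s[:2]))
w=(hb[...,1]<45)&(hb[...,2]>170)
b=blobs(w,(270,225,345,300))[0]; b=cv2.convexHull(b)[:,0];W=np.array([onz(T,p,.011)[:2] for p in b])
A=np.c_[2*W,np.ones(len(W))];s=np.linalg.lstsq(A,(W**2).sum(1),rcond=None)[0];print("lid",s[:2],np.sqrt(s[2]+s[:2]@s[:2]))
E
```

```text
base top
(328.3, 159) 0 [0.7372 0.0101 0.    ]
(328.7, 110.7) 0 [0.8551 0.0095 0.    ]
(390, 112) 0 [ 0.8543 -0.1392  0.    ]
(328.3, 159) 0.008 [0.7358 0.0111 0.008 ]
(328.7, 110.7) 0.008 [0.853  0.0105 0.008 ]
(390, 112) 0.008 [ 0.8521 -0.1372  0.008 ]
base scene
(424.3, 300) 0.008 [ 0.7353 -0.1367  0.008 ]
(453.3, 282.7) 0.008 [ 0.841  -0.1346  0.008 ]
plate bottom
(369.7, 251.7) 0.09 [ 0.6797 -0.0201  0.09  ]
(403.3, 270) 0.09 [ 0.6843 -0.1104  0.09  ]
370 227 250
374 229 252
378 232 255
382 234 257
386 235 260
390 238 263
394 248 265
398 244 267
402 243 269
bar left end top
(350.3, 189.5) 0.178 [ 0.6431 -0.013   0.178 ]
rails top, px
125 [349, 350, 363, 364, 405, 406, 407, 408]
135 [349, 350, 351, 362, 363, 403, 404, 405, 408]
145 [360, 361, 362, 401, 402]
155 [359, 360, 400, 401]
165 [358, 359, 360, 398, 399, 400]
175 [357, 358, 397, 398]
185 [356, 357, 395, 396]
195 []
pan [ 0.56466816 -0.06027814] 0.06645987964007924
lid [0.50090011 0.04489536] 0.07430797033977155
```

```bash
python3 - <<'E'
from h import *
d=pickle.load(open("c0.pkl","rb")); T,S=d["top"],d["scene"]
f=lambda c,u,z:print(u,z,np.round(onz(c,u,z),4))
f(T,(360.2,194),.058); f(T,(376,185),.195); f(T,(385.3,125),.285); f(T,(310.7,261.7),.011)
f(S,(381,272),.054)
for y in(-.060,-.065):
  for xl in(.648,.654):
    print(y,xl,[np.round(proj(c,(xl+dx,y+s*.049,z)),1).tolist() for c,s,z,dx in((S,1,.09,.028),(S,-1,.09,.028),(T,1,.178,-.008))])
h=hsv(S);o=(abs(h[...,0].astype(int)-12)<8)&(h[...,1]>150)&(h[...,2]>100)
b=blobs(o,(340,240,440,310))[0];print(cv2.approxPolyDP(b,1.5,True)[:,0].tolist())
for cidx in range(372,396,4): q=np.where(o[255:300,cidx])[0]+255; print(cidx,q.min(),q.max(),S["color"][q.min():q.max()+1,cidx,0].tolist())
E
```

```text
(360.2, 194) 0.058 [ 0.6474 -0.0556  0.058 ]
(376, 185) 0.195 [ 0.6509 -0.0623  0.195 ]
(385.3, 125) 0.285 [ 0.7527 -0.061   0.285 ]
(310.7, 261.7) 0.011 [0.4918 0.0522 0.011 ]
(381, 272) 0.054 [ 0.6838 -0.0544  0.054 ]
-0.06 0.648 [[365.5, 250.4], [400.0, 271.0], [349.3, 191.0]]
-0.06 0.654 [[367.5, 249.6], [402.0, 270.0], [349.3, 188.1]]
-0.065 0.648 [[367.1, 251.4], [401.9, 272.2], [351.8, 191.0]]
-0.065 0.654 [[369.1, 250.6], [403.9, 271.2], [351.8, 188.1]]
[[392, 266], [386, 265], [367, 276], [374, 283], [392, 272]]
372 274 279 [160, 163, 165, 167, 158, 115]
376 271 282 [155, 162, 165, 164, 164, 155, 137, 127, 125, 125, 124, 122]
380 269 279 [156, 162, 164, 164, 165, 151, 131, 125, 125, 124, 123]
384 267 277 [159, 163, 164, 165, 161, 146, 129, 124, 125, 123, 122]
388 265 275 [163, 163, 164, 164, 160, 141, 127, 124, 125, 125, 122]
392 266 272 [137, 160, 142, 130, 126, 118, 115]
```

move_arm(
  increments=[
    {"dr": [0, 0, 0.185], "xyz": [0, 0, 0], "hand": 0.3},
    {"dr": [0, 0, 0.185], "xyz": [0, 0, 0], "hand": 0.3},
    {"dr": [0, 0, 0.185], "xyz": [0, 0, 0], "hand": 0.3},
    {"dr": [0, 0, 0.185], "xyz": [0, 0, 0], "hand": 0.3},
    {"dr": [0, 0, 0.185], "xyz": [0, 0, 0], "hand": 0.3},
    {"dr": [0, 0, 0.185], "xyz": [0, 0, 0], "hand": 0.3},
  ],
)

```text
clock: 0.85
tool_pos: [0.2464, 0.5739, 0.2219]
tool_rot: [0.0, 0.69, 0.724, -0.001]
ft_force: [-0.1, -0.8, 0.7]
width: 0.703
grip_force: 0.0
```

```bash
cat > go.py <<'E'
# go.py x y z yaw(of tool y): prints shift in tool axes (mm), rz (rad), rows
import sys, numpy as np
from scipy.spatial.transform import Rotation as R
from station import env
o=env.get_obs(); q=o["tool_rot"]; r=R.from_quat([q[1],q[2],q[3],q[0]]).as_matrix(); p=o["tool_pos"]
yaw=np.arctan2(r[1,1],r[0,1])
print("t",round(o["clock"],2),"p",np.round(p,4),"yaw",round(yaw,3),"z",np.round(r[:,2],3),"F",np.round(o["ft_force"],1),"w",round(o["width"],3),"g",round(o["grip_force"],1),"j",np.round(o["joint_positions"],2))
if len(sys.argv)>4:
    x,y,z,w=map(float,sys.argv[1:5]); s=r.T@(np.array([x,y,z])-p)*1000
    print("shift",np.round(s,1),"rz",round(-(w-yaw),3),"rows",round(np.linalg.norm(s)/62.5,1))
E
python3 go.py .499 -.064 .15 .05
```

```text
t 0.85 p [0.2464 0.5739 0.2219] yaw 0.049 z [-0.001 -0.001 -1.   ] F [-0.1 -0.8  0.7] w 0.703 g 0.0 j [0.99 0.53 1.43 0.   1.18 0.94]
shift [-649.4  221.1   72.5] rz -0.001 rows 11.0
```

move_arm(
  increments=[
    {"dr": [0, 0, 0], "xyz": [-50, 17, 0], "hand": 0.3},
    {"dr": [0, 0, 0], "xyz": [-50, 17, 0], "hand": 0.3},
    {"dr": [0, 0, 0], "xyz": [-50, 17, 0], "hand": 0.3},
    {"dr": [0, 0, 0], "xyz": [-50, 17, 0], "hand": 0.3},
    {"dr": [0, 0, 0], "xyz": [-50, 17, 0], "hand": 0.3},
    {"dr": [0, 0, 0], "xyz": [-50, 17, 0], "hand": 0.3},
    {"dr": [0, 0, 0], "xyz": [-50, 17, 0], "hand": 0.3},
    {"dr": [0, 0, 0], "xyz": [-50, 17, 0], "hand": 0.3},
  ],
)

```text
clock: 1.85
tool_pos: [0.4048, 0.1807, 0.2225]
tool_rot: [-0.0, 0.687, 0.726, 0.0]
ft_force: [0.5, 0.3, 0.2]
width: 0.701
grip_force: 0.0
```

move_arm(
  increments=[
    {"dr": [0, 0, 0], "xyz": [-50, 17, 0], "hand": 0.3},
    {"dr": [0, 0, 0], "xyz": [-50, 17, 0], "hand": 0.3},
    {"dr": [0, 0, 0], "xyz": [-50, 17, 0], "hand": 0.3},
    {"dr": [0, 0, 0], "xyz": [-50, 17, 0], "hand": 0.3},
    {"dr": [0, 0, 0], "xyz": [-50, 17, 0], "hand": 0.3},
    {"dr": [0, 0, 0], "xyz": [0, 0, 0], "hand": 0.3},
  ],
)

```text
clock: 2.6
tool_pos: [0.505, -0.0663, 0.2224]
tool_rot: [0.001, 0.689, 0.725, 0.0]
ft_force: [-0.6, 0.3, -0.2]
width: 0.698
grip_force: 0.0
```

```bash
python3 go.py .499 -.064 .12 .05; python3 - <<'E'
from station import viewer
import cv2,pickle
from h import *
c=viewer.camera("wrist"); pickle.dump(c,open("w1.pkl","wb")); cv2.imwrite("pics/w1.png",c["color"][:,:,::-1])
print(np.round(proj(c,(.499,-.064,.062)),1),np.round(proj(c,(.565,-.0605,.062)),1),np.round(proj(c,(.493,.0525,.011)),1))
E
```

```text
t 2.6 p [ 0.505  -0.0663  0.2224] yaw 0.05 z [ 0.002 -0.001 -1.   ] F [-0.6  0.3 -0.2] w 0.698 g 0.0 j [-0.35  0.37  1.72 -0.    1.05 -0.4 ]
shift [  2.7  -6.  102.4] rz 0.0 rows 1.6
[273.  192.4] [344.1 192.2] [273.   64.7]
```

View pics/w1.png

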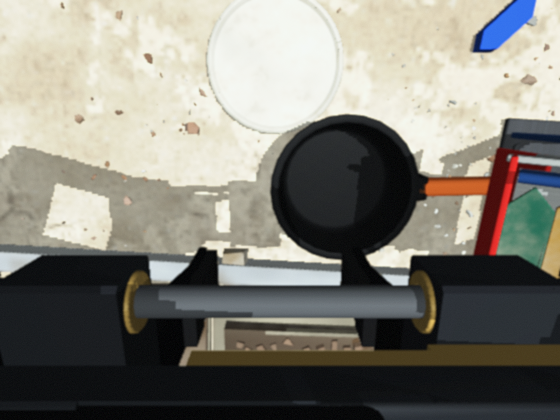

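The wrist view shows the pan rim centred at about (345,187), the handle going right along row 187, and the lid centred at about (274,65), matching the prediction. I'll refine the pan and the red bar from this view.

```bash
cat >> h.py <<'E'
def circ(W):
    for _ in range(4):
        s=np.linalg.lstsq(np.c_[2*W,np.ones(len(W))],(W**2).sum(1),rcond=None)[0]; r=np.sqrt(s[2]+s[:2]@s[:2])
        e=abs(np.hypot(*(W-s[:2]).T)-r); W=W[e<max(.002,1.5*np.median(e))]
    return s[:2],r,len(W)
E
python3 - <<'E'
from h import *
c=pickle.load(open("w1.pkl","rb")); h=hsv(c)
b=blobs(h[...,2]<75,(255,100,425,240))[0][:,0]
b=b[(b[:,1]<236)&(b[:,0]<412)&(b[:,0]>256)]
W=np.array([onz(c,p,.062)[:2] for p in b]); print("pan",circ(W))
w=(h[...,1]<22)&(h[...,2]>225)
b=cv2.convexHull(blobs(w,(190,0,345,140))[0])[:,0]; b=b[b[:,1]>2]; print("lid",circ(np.array([onz(c,p,.011)[:2] for p in b])))
o=(abs(h[...,0].astype(int)-12)<8)&(h[...,1]>150)&(h[...,2]>100)
for q in (432,450,470):
    k=np.where(o[160:210,q])[0]+160; print(q,k.min(),k.max(),onz(c,(q,(k.min()+k.max())/2),.058).round(4))
red=((h[...,0]<6)|(h[...,0]>174))&(h[...,1]>150)&(h[...,2]>80)
b=blobs(red,(440,100,560,300))[0]; print(cv2.approxPolyDP(b,2,True)[:,0].tolist())
for p in b[::12,0]: pass
print(np.round(onz(c,(500,150),.178),4))
E
```

```text
pan (array([ 0.56485264, -0.05929255]), np.float64(0.0678761080208334), 245)
lid (array([0.49552093, 0.05456002]), np.float64(0.06629230619562061), 24)
432 178 195 [ 0.6476 -0.0518  0.058 ]
450 178 194 [ 0.6644 -0.0505  0.058 ]
470 178 194 [ 0.6832 -0.0495  0.058 ]
[[516, 154], [508, 165], [488, 250], [490, 255], [495, 254], [518, 165]]
[ 0.629 -0.007  0.178]
```

move_arm(
  increments=[
    {"dr": [0, 0, 0], "xyz": [2.5, -6, 45], "hand": 0.3},
    {"dr": [0, 0, 0], "xyz": [0, 0, 50], "hand": 0.3},
    {"dr": [0, 0, 0], "xyz": [0, 0, 50], "hand": 0.3},
    {"dr": [0, 0, 0], "xyz": [0, 0, 25], "hand": 0.3},
    {"dr": [0, 0, 0], "xyz": [0, 0, 17], "hand": 0.3},
    {"dr": [0, 0, 0], "xyz": [0, 0, 0], "hand": 0.3},
  ],
)

```text
clock: 3.4
tool_pos: [0.4951, -0.0587, 0.0345]
tool_rot: [-0.002, 0.687, 0.727, -0.001]
ft_force: [-0.8, -0.9, -0.5]
width: 0.702
grip_force: 0.0
```

move_arm(
  increments=[
    {"dr": [0, 0, 0], "xyz": [0, 0, 0], "hand": 1},
    {"dr": [0, 0, 0], "xyz": [0, 0, 0], "hand": 1},
    {"dr": [0, 0, 0], "xyz": [0, 0, 0], "hand": 1},
    {"dr": [0, 0, 0], "xyz": [0, 0, 0], "hand": 1},
  ],
  force=30,
)

```text
clock: 3.9
tool_pos: [0.4972, -0.0606, 0.036]
tool_rot: [0.0, 0.687, 0.726, 0.0]
ft_force: [0.1, -0.9, 0.3]
width: 0.328
grip_force: 0.0
```

```bash
python3 go.py .399 -.085 .04 .05
```

```text
t 3.9 p [ 0.4972 -0.0606  0.036 ] yaw 0.055 z [ 0.001 -0.    -1.   ] F [ 0.1 -0.9  0.3] w 0.328 g 0.0 j [-0.34  0.68  1.88  0.    0.58 -0.4 ]
shift [-19.  -99.4  -4.1] rz 0.005 rows 1.6
```

move_arm(
  increments=[
    {"dr": [0, 0, 0], "xyz": [0, 0, 0], "hand": 1},
    {"dr": [0, 0, 0], "xyz": [0, 0, 0], "hand": 1},
    {"dr": [0, 0, 0], "xyz": [0, 0, 0], "hand": 1},
    {"dr": [0, 0, 0], "xyz": [0, 0, 0], "hand": 1},
  ],
)

```text
clock: 4.4
tool_pos: [0.498, -0.0608, 0.036]
tool_rot: [0.001, 0.687, 0.726, 0.001]
ft_force: [0.6, 0.1, 4.1]
width: 0.111
grip_force: 29.5
```

move_arm(
  increments=[
    {"dr": [0, 0, 0], "xyz": [0, 0, -6], "hand": 1},
    {"dr": [0, 0, 0], "xyz": [-1, -15, 0], "hand": 1},
    {"dr": [0, 0, 0], "xyz": [-3, -20, 0], "hand": 1},
    {"dr": [0, 0, 0], "xyz": [-3, -20, 0], "hand": 1},
    {"dr": [0, 0, 0], "xyz": [-3, -20, 0], "hand": 1},
    {"dr": [0, 0, 0], "xyz": [-3, -16, 0], "hand": 1},
    {"dr": [0, 0, 0], "xyz": [-3, -10, 0], "hand": 1},
    {"dr": [0, 0, 0], "xyz": [0, 0, 0], "hand": 1},
  ],
)

```text
clock: 5.4
tool_pos: [0.3946, -0.0813, 0.0415]
tool_rot: [-0.002, 0.688, 0.726, -0.001]
ft_force: [-1.1, 0.4, 4.6]
width: 0.104
grip_force: 29.6
```

```bash
python3 go.py .398 -.082 .036 .055;  python3 - <<'E'
from station import viewer
import cv2,pickle
from h import *
a=viewer.camera("scene");b=viewer.camera("top")
im=np.hstack([a["color"][150:400,200:480],b["color"][130:380,240:440]]);cv2.imwrite("pics/p2.png",cv2.resize(im,None,fx=1.6,fy=1.6)[:,:,::-1])
E
```

```text
t 5.4 p [ 0.3946 -0.0813  0.0415] yaw 0.054 z [-0.004  0.002 -1.   ] F [-1.1  0.4  4.6] w 0.104 g 29.6 j [-0.48  0.62  2.12 -0.    0.4  -0.54]
shift [-0.8  3.4  5.5] rz -0.001 rows 0.1
```

View pics/p2.png

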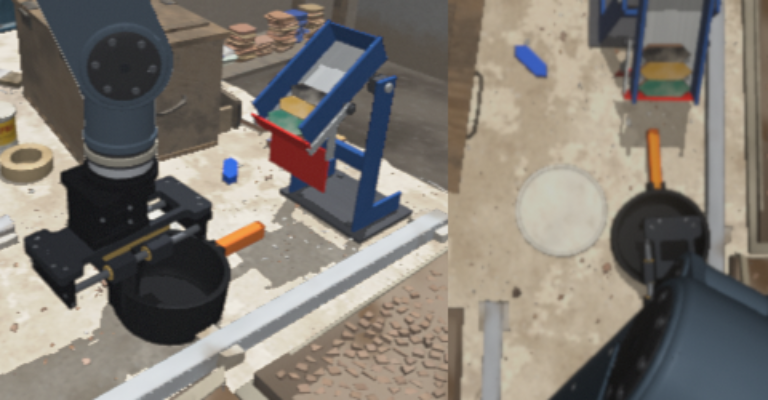

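The pan is out: the handle tip at about (653,130) is clear of the red bar at (660,97), and all three pieces are still behind the gate. I'll lower the pan and release it.

move_arm(
  increments=[
    {"dr": [0, 0, 0], "xyz": [0, 0, 3], "hand": 1},
    {"dr": [0, 0, 0], "xyz": [0, 0, 3], "hand": 1},
    {"dr": [0, 0, 0], "xyz": [0, 0, 0], "hand": 1},
    {"dr": [0, 0, 0], "xyz": [0, 0, 0], "hand": 0.6},
    {"dr": [0, 0, 0], "xyz": [0, 0, 0], "hand": 0.6},
    {"dr": [0, 0, 0], "xyz": [0, 0, 0], "hand": 0.6},
    {"dr": [0, 0, 0], "xyz": [0, 0, 0], "hand": 0.6},
  ],
)

```text
clock: 6.38
tool_pos: [0.3971, -0.082, 0.0354]
tool_rot: [-0.0, 0.687, 0.726, -0.0]
ft_force: [1.3, -0.4, 0.8]
width: 0.388
grip_force: 0.0
```

move_arm(
  increments=[
    {"dr": [0, 0, 0], "xyz": [0, 0, -40], "hand": 0.5},
    {"dr": [0, 0, 0], "xyz": [0, 0, -45], "hand": 0.5},
    {"dr": [0, 0, -0.18], "xyz": [0, 0, -45], "hand": 0.5},
    {"dr": [0, 0, -0.18], "xyz": [0, 0, -35], "hand": 0.5},
    {"dr": [0, 0, -0.18], "xyz": [0, 0, 0], "hand": 0.5},
    {"dr": [0, 0, -0.18], "xyz": [0, 0, 0], "hand": 0.5},
    {"dr": [0, 0, -0.18], "xyz": [0, 0, 0], "hand": 0.5},
    {"dr": [0, 0, -0.18], "xyz": [0, 0, 0], "hand": 0.5},
  ],
)

```text
clock: 7.38
tool_pos: [0.3966, -0.0818, 0.2005]
tool_rot: [-0.0, 0.213, 0.977, 0.0]
ft_force: [0.4, -0.3, 0.5]
width: 0.503
grip_force: 0.0
```

move_arm(
  increments=[
    {"dr": [0, 0, -0.18], "xyz": [0, 0, 0], "hand": 0.5},
    {"dr": [0, 0, -0.18], "xyz": [0, 0, 0], "hand": 0.5},
    {"dr": [0, 0, -0.16], "xyz": [0, 0, 0], "hand": 0.5},
    {"dr": [0, 0, 0], "xyz": [0, 0, 0], "hand": 0.5},
  ],
)

```text
clock: 7.88
tool_pos: [0.3967, -0.0819, 0.2005]
tool_rot: [-0.0, -0.041, 0.999, 0.0]
ft_force: [0.6, -0.3, -0.4]
width: 0.501
grip_force: 0.0
```

```bash
python3 go.py .55 -.08 .2 1.6;  python3 - <<'E'
from station import viewer
import pickle
from h import *
d={n:viewer.camera(n) for n in("top","scene","wrist")}; pickle.dump(d,open("c3.pkl","wb"))
T=d["top"]; h=hsv(T)
o=(abs(h[...,0].astype(int)-12)<8)&(h[...,1]>150)&(h[...,2]>100)
b=blobs(o,(330,150,420,270))[0]; r=cv2.minAreaRect(b); print(r)
P=np.array([onz(T,p,.058)[:2] for p in b[:,0]]); m=P.mean(0); u=np.linalg.svd(P-m)[2][0]; u*=np.sign(u[0]); t=(P-m)@u
print("mid",m+u*(t.min()+t.max())/2,"len",np.ptp(t),"dir",np.arctan2(u[1],u[0]),"ends",m+u*t.min(),m+u*t.max())
E
```

```text
t 7.88 p [ 0.3967 -0.0819  0.2005] yaw 1.653 z [-0.  0. -1.] F [ 0.6 -0.3 -0.4] w 0.501 g 0.0 j [-0.48  0.27  1.98  0.    0.89 -2.13]
shift [-152.9  -10.7    0.4] rz 0.053 rows 2.5
((368.7069396972656, 229.01724243164062), (36.172767639160156, 6.929198741912842), 86.633544921875)
mid [ 0.56793775 -0.07504711] len 0.08186921500334932 dir 0.05115803180957634 ends [ 0.5270567  -0.07714033] [ 0.6088188  -0.07295389]
```

move_arm(
  increments=[
    {"dr": [0, 0, 0], "xyz": [-50, -2, 0], "hand": 0.5},
    {"dr": [0, 0, 0], "xyz": [-50, -2, 0], "hand": 0.5},
    {"dr": [0, 0, 0], "xyz": [-50, -2, 20], "hand": 0.5},
    {"dr": [0, 0, 0.02], "xyz": [-22, -1, 30], "hand": 0.5},
    {"dr": [0, 0, 0], "xyz": [0, 0, 30], "hand": 0.5},
    {"dr": [0, 0, 0], "xyz": [0, 0, 0], "hand": 0.5},
  ],
)

```text
clock: 8.78
tool_pos: [0.5669, -0.0737, 0.1181]
tool_rot: [-0.003, -0.032, 0.999, 0.001]
ft_force: [0.4, -0.4, -0.1]
width: 0.502
grip_force: 0.0
```

```bash
python3 go.py .569 -.075 .028 1.625;  python3 - <<'E'
from station import viewer
import pickle
from h import *
c=viewer.camera("wrist"); pickle.dump(c,open("w4.pkl","wb")); cv2.imwrite("pics/w4.png",c["color"][:,:,::-1]); h=hsv(c)
o=(abs(h[...,0].astype(int)-12)<8)&(h[...,1]>150)&(h[...,2]>100)
b=blobs(o)[0]; print(cv2.minAreaRect(b),b[:,0].min(0),b[:,0].max(0))
P=np.array([onz(c,p,.058)[:2] for p in b[:,0]]); m=P.mean(0); u=np.linalg.svd(P-m)[2][0]; u*=np.sign(u[0]); t=(P-m)@u
print("len",np.ptp(t),"dir",np.arctan2(u[1],u[0]),"ends",m+u*t.min(),m+u*t.max(),"axis line y at .569",m[1]+(.569-m[0])*u[1]/u[0])
E
```

```text
t 8.78 p [ 0.5669 -0.0737  0.1181] yaw 1.634 z [-0.006  0.002 -1.   ] F [ 0.4 -0.4 -0.1] w 0.502 g 0.0 j [-0.32  0.6   1.66 -0.    0.89 -1.96]
shift [-2.5 -1.6 90.1] rz 0.009 rows 1.4
((277.5240173339844, 231.50631713867188), (22.239349365234375, 107.13681030273438), 0.6902771592140198) [266 178] [289 285]
len 0.0744469597570244 dir 0.05287040170362689 ends [ 0.53187482 -0.07707133] [ 0.60621776 -0.07313712] axis line y at .569 -0.07510667533170251
```

View pics/w4.png

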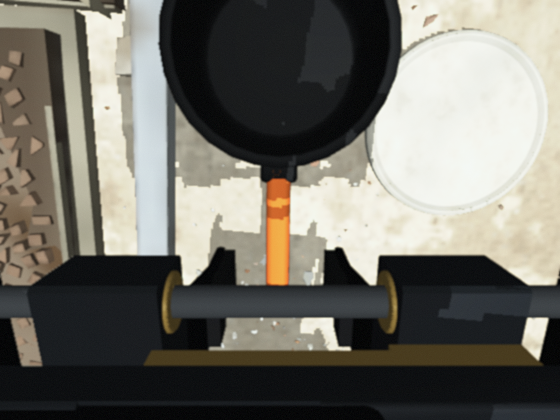

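The wrist view shows the handle centred between the open fingers (col 277), with the pan rim above at about (280,165). Descending to grip.

move_arm(
  increments=[
    {"dr": [0, 0, 0], "xyz": [-2, -1.5, 35], "hand": 0.5},
    {"dr": [0, 0, 0], "xyz": [0, 0, 35], "hand": 0.5},
    {"dr": [0, 0, 0], "xyz": [0, 0, 20], "hand": 0.5},
    {"dr": [0, 0, 0], "xyz": [0, 0, 0], "hand": 1},
    {"dr": [0, 0, 0], "xyz": [0, 0, 0], "hand": 1},
    {"dr": [0, 0, 0], "xyz": [0, 0, 0], "hand": 1},
    {"dr": [0, 0, 0], "xyz": [0, 0, 0], "hand": 1},
  ],
  force=55,
)

```text
clock: 9.7
tool_pos: [0.5718, -0.076, 0.0318]
tool_rot: [0.001, -0.032, 0.999, -0.0]
ft_force: [0.2, 0.4, 3.0]
width: 0.178
grip_force: 54.8
```

```bash
python3 go.py .569 -.075 .028 1.625
```

```text
t 9.7 p [ 0.5718 -0.076   0.0318] yaw 1.635 z [ 0.002 -0.    -1.   ] F [0.2 0.4 3. ] w 0.178 g 54.8 j [-0.33  0.74  1.69  0.    0.71 -1.96]
shift [2.8 1.1 3.8] rz 0.01 rows 0.1
```

move_arm(
  increments=[
    {"dr": [0, 0, 0], "xyz": [0, 0, -10], "hand": 1},
    {"dr": [0, 0, 0], "xyz": [0, 0, -20], "hand": 1},
    {"dr": [0, 0, 0], "xyz": [5, 0, -20], "hand": 1},
    {"dr": [0, 0, 0], "xyz": [25, 0, -10], "hand": 1},
    {"dr": [0, 0, 0], "xyz": [35, 0, 0], "hand": 1},
    {"dr": [0, 0, 0], "xyz": [35, 0, 0], "hand": 1},
    {"dr": [0, 0, 0], "xyz": [25, 0, 0], "hand": 1},
    {"dr": [0, 0, 0], "xyz": [5, 0, 0], "hand": 1},
  ],
)

```text
clock: 10.7
tool_pos: [0.4394, -0.0838, 0.0912]
tool_rot: [-0.001, -0.032, 1.0, 0.0]
ft_force: [0.4, -0.8, -2.6]
width: 0.178
grip_force: 54.8
```

```bash
python3 go.py .44 -.075 .09 1.625;  python3 - <<'E'
from station import viewer
import pickle
from h import *
c=viewer.camera("scene"); pickle.dump(c,open("s5.pkl","wb")); cv2.imwrite("pics/s5.png",cv2.resize(c["color"][120:400,140:480],None,fx=2,fy=2)[:,:,::-1])
E
```

```text
t 10.7 p [ 0.4394 -0.0838  0.0912] yaw 1.634 z [-0.001  0.001 -1.   ] F [ 0.4 -0.8 -2.6] w 0.178 g 54.8 j [-0.44  0.53  1.99  0.    0.63 -2.07]
shift [-1.2  8.7  1.2] rz 0.009 rows 0.1
```

View pics/s5.png

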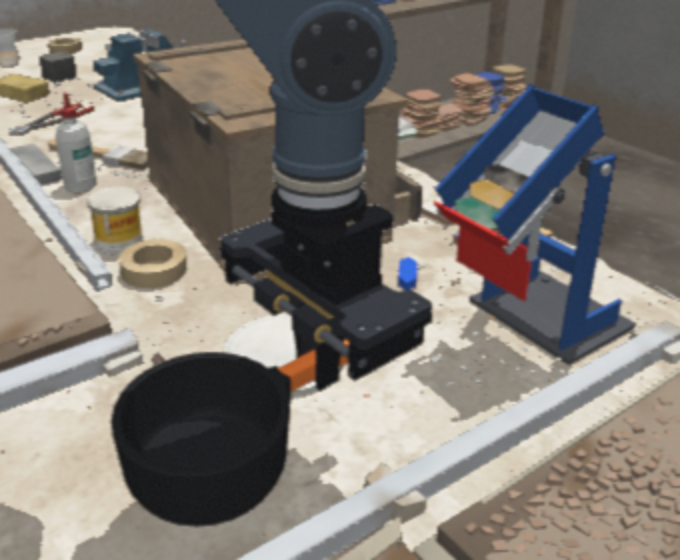

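The pan is held level by its handle, clear of everything. Now I'll turn it half round, with the pan swinging through +y.

move_arm(
  increments=[
    {"dr": [0, 0, 0.06], "xyz": [0, 0, 0], "hand": 1},
    {"dr": [0, 0, 0.12], "xyz": [0, 0, 0], "hand": 1},
    {"dr": [0, 0, 0.17], "xyz": [0, 0, 0], "hand": 1},
    {"dr": [0, 0, 0.17], "xyz": [0, 0, 0], "hand": 1},
    {"dr": [0, 0, 0.17], "xyz": [0, 0, 0], "hand": 1},
    {"dr": [0, 0, 0.17], "xyz": [0, 0, 0], "hand": 1},
    {"dr": [0, 0, 0.17], "xyz": [0, 0, 0], "hand": 1},
    {"dr": [0, 0, 0.17], "xyz": [0, 0, 0], "hand": 1},
  ],
)

```text
clock: 11.75
tool_pos: [0.4433, -0.0848, 0.0909]
tool_rot: [0.001, 0.54, 0.842, 0.0]
ft_force: [-0.3, 0.1, -2.1]
width: 0.183
grip_force: 54.8
```

move_arm(
  increments=[
    {"dr": [0, 0, 0.17], "xyz": [0, 0, 0], "hand": 1},
    {"dr": [0, 0, 0.17], "xyz": [0, 0, 0], "hand": 1},
    {"dr": [0, 0, 0.17], "xyz": [0, 0, 0], "hand": 1},
    {"dr": [0, 0, 0.17], "xyz": [0, 0, 0], "hand": 1},
    {"dr": [0, 0, 0.17], "xyz": [0, 0, 0], "hand": 1},
    {"dr": [0, 0, 0.17], "xyz": [0, 0, 0], "hand": 1},
    {"dr": [0, 0, 0.17], "xyz": [0, 0, 0], "hand": 1},
    {"dr": [0, 0, 0.17], "xyz": [0, 0, 0], "hand": 1},
  ],
)

```text
clock: 12.75
tool_pos: [0.4428, -0.0846, 0.0908]
tool_rot: [0.001, 0.949, 0.315, 0.0]
ft_force: [0.7, 0.3, -2.6]
width: 0.18
grip_force: 54.8
```

move_arm(
  increments=[
    {"dr": [0, 0, 0.17], "xyz": [0, 0, 0], "hand": 1},
    {"dr": [0, 0, 0.17], "xyz": [0, 0, 0], "hand": 1},
    {"dr": [0, 0, 0.17], "xyz": [0, 0, 0], "hand": 1},
    {"dr": [0, 0, 0.08], "xyz": [0, 0, 0], "hand": 1},
    {"dr": [0, 0, 0.04], "xyz": [0, 0, 0], "hand": 1},
    {"dr": [0, 0, 0], "xyz": [0, 0, 0], "hand": 1},
  ],
)

```text
clock: 13.5
tool_pos: [0.4424, -0.0844, 0.0907]
tool_rot: [0.0, 1.0, 0.008, 0.0]
ft_force: [0.2, 0.2, -2.4]
width: 0.174
grip_force: 54.8
```

```bash
python3 go.py .44 -.0625 .09 -1.57;  python3 - <<'E'
from station import viewer
import pickle
from h import *
d={n:viewer.camera(n) for n in("top","scene","wrist")}; pickle.dump(d,open("c6.pkl","wb"))
im=np.zeros((600,800,3),np.uint8)
im[:300,:400]=cv2.resize(d["wrist"]["color"],(400,300)); im[300:,:400]=cv2.resize(d["scene"]["color"][100:400,80:480],(400,300)); im[:,400:]=cv2.resize(d["top"]["color"][80:380,240:440],(400,600))
cv2.imwrite("pics/m6.png",im[:,:,::-1])
E
```

```text
t 13.5 p [ 0.4424 -0.0844  0.0907] yaw -1.554 z [ 0.001 -0.    -1.   ] F [ 0.2  0.2 -2.4] w 0.174 g 54.8 j [-0.44  0.53  1.98 -0.    0.63  1.12]
shift [ -2.1 -22.    0.7] rz 0.016 rows 0.4
```

View pics/m6.png

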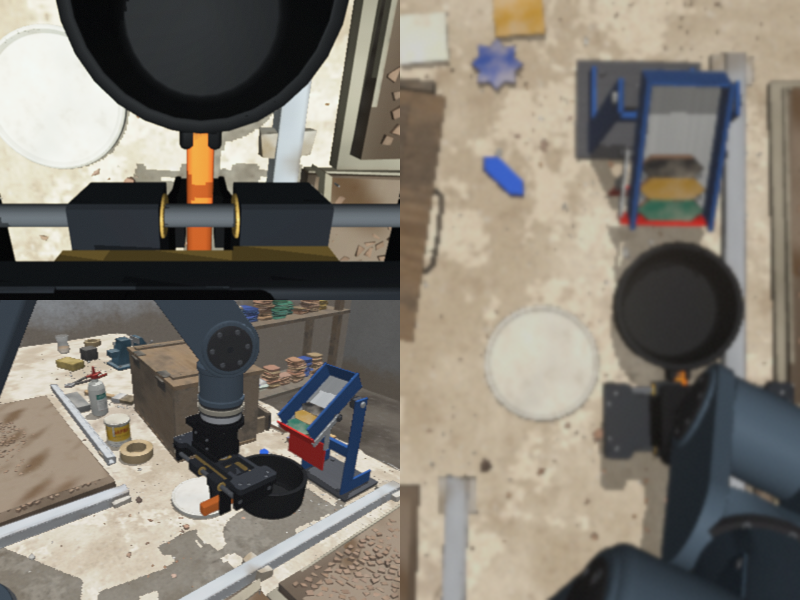

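The pan is now handle-toward-robot and level. The top view puts its rim centre at about (378,232) px in front of the red bar, and the pieces are still behind the gate. Next I'll measure the pan against the stand.

```bash
python3 - <<'E'
from h import *
d=pickle.load(open("c6.pkl","rb")); T,W,S=d["top"],d["wrist"],d["scene"]
h=hsv(T); b=blobs(h[...,2]<60,(340,195,415,262))[0]; b=cv2.convexHull(b)[:,0]; b=b[b[:,1]<258]
P=np.array([onz(T,p,.121)[:2] for p in b]); print("pan top",circ(P))
h=hsv(W); o=h[...,2]<75
b=blobs(o,(70,0,500,175))[0][:,0]; b=b[(b[:,1]>5)&(b[:,1]<165)]
P=np.array([onz(W,p,.121)[:2] for p in b]); print("pan wrist",circ(P))
# lid in wrist
w=(h[...,1]<22)&(h[...,2]>225); b=cv2.convexHull(blobs(w,(0,30,180,240))[0])[:,0]; b=b[b[:,0]>2]; print("lid wrist",circ(np.array([onz(W,p,.011)[:2] for p in b])))
hh=hsv(W);m=(abs(hh[...,0].astype(int)-12)<8)&(hh[...,1]>150)&(hh[...,2]>100);b=blobs(m)[0];P=np.array([onz(W,p,.117)[:2] for p in b[:,0]]);mm=P.mean(0);u=np.linalg.svd(P-mm)[2][0];u*=np.sign(u[0]);print("handle",mm,np.arctan2(u[1],u[0]))
# rails in top: edges at row 160-185, midpoints
hb=hsv(T);bl=(hb[...,0]>100)&(hb[...,0]<130)&(hb[...,1]>120)
for r in (160,170,180,186):
    q=np.where(bl[r,345:415])[0]+345; print(r,q.tolist())
red=((hb[...,0]<6)|(hb[...,0]>174))&(hb[...,1]>130)&(hb[...,2]>70)
ys,xs=np.where(red[180:200,335:415]); print("red",xs.min()+335,xs.max()+335,[(c,np.where(red[180:200,c])[0].tolist()) for c in (352,370,388)])
print([np.round(proj(T,(.650,-.0625+s*.049,.178)),1) for s in(1,-1)])
E
```

```text
pan top (array([ 0.55671333, -0.08391773]), np.float64(0.06778714021643835), 24)
pan wrist (array([ 0.55713297, -0.08417409]), np.float64(0.06741297588457176), 347)
lid wrist (array([0.49182888, 0.05139538]), np.float64(0.06248566109313241), 35)
handle [ 0.46693038 -0.08473713] 0.013348862519063809
160 [359, 360, 399, 400]
170 [358, 397, 398]
180 [356, 357, 396, 397]
186 [356, 357, 395, 396]
red 350 392 [(352, [7, 8, 9, 10, 11]), (370, [10, 11, 12]), (388, [8, 9, 10, 11, 12])]
[array([350.5, 186.2]), array([398. , 186.8])]
```

move_arm(
  increments=[
    {"dr": [0, 0, 0], "xyz": [0, -10, 4], "hand": 1},
    {"dr": [0, 0, 0], "xyz": [8, -10, 0], "hand": 1},
    {"dr": [0, 0, 0], "xyz": [15, 0, 0], "hand": 1},
    {"dr": [0, 0, 0], "xyz": [15, 0, 0], "hand": 1},
    {"dr": [0, 0, 0], "xyz": [8, 0, 0], "hand": 1},
    {"dr": [0, 0, 0], "xyz": [0, 0, 0], "hand": 1},
  ],
  force=60,
)

```text
clock: 14.4
tool_pos: [0.488, -0.0638, 0.0866]
tool_rot: [0.0, 1.0, 0.008, 0.0]
ft_force: [-1.3, 0.2, -3.2]
width: 0.178
grip_force: 59.8
```

```bash
python3 go.py .5254 -.063 .0867 -1.56;  python3 - <<'E'
from station import viewer
import pickle
from h import *
d={n:viewer.camera(n) for n in("top","scene")}; pickle.dump(d,open("c7.pkl","wb"));T=d["top"]
h=hsv(T); b=blobs(h[...,2]<60,(340,195,415,250))[0]; b=cv2.convexHull(b)[:,0]; b=b[(b[:,1]<246)&(b[:,1]>197)]
P=np.array([onz(T,p,.117)[:2] for p in b]); print("pan top",circ(P))
c=d["scene"];cv2.imwrite("pics/s7.png",cv2.resize(c["color"][140:340,270:470],None,fx=3,fy=3)[:,:,::-1])
E
```

```text
t 14.4 p [ 0.488  -0.0638  0.0866] yaw -1.555 z [ 0.001 -0.    -1.   ] F [-1.3  0.2 -3.2] w 0.178 g 59.8 j [-0.36  0.58  1.88 -0.    0.68  1.2 ]
shift [37.4 -0.2 -0.1] rz 0.005 rows 0.6
pan top (array([ 0.59794448, -0.06376194]), np.float64(0.06670772955340476), 8)
```

View pics/s7.png

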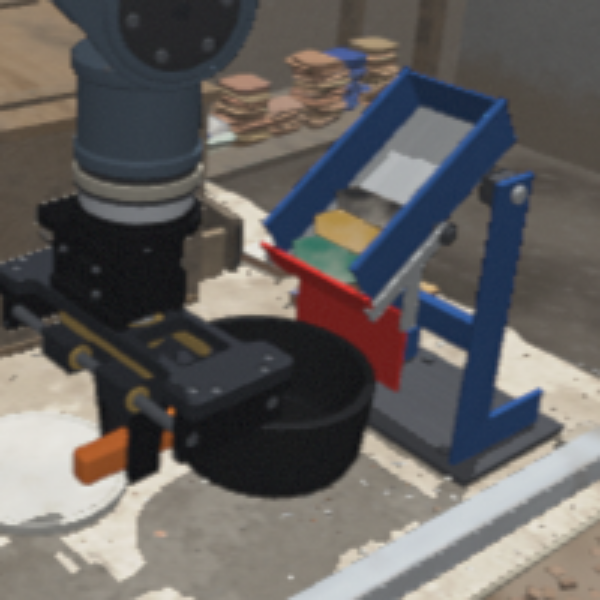

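The scene view shows the pan's rim just short of the red plate, below the lip and centred on it. I'll advance to contact.

move_arm(
  increments=[
    {"dr": [0, 0, 0], "xyz": [5, 0, 0], "hand": 1},
    {"dr": [0, 0, 0], "xyz": [4, 0, 0], "hand": 1},
    {"dr": [0, 0, 0], "xyz": [3, 0, 0], "hand": 1},
  ],
)

```text
clock: 14.88
tool_pos: [0.4976, -0.0629, 0.0863]
tool_rot: [-0.0, 1.0, 0.008, -0.002]
ft_force: [-2.3, 0.5, -1.9]
width: 0.179
grip_force: 59.8
```

move_arm(
  increments=[
    {"dr": [0, 0, 0], "xyz": [6, 0, 0], "hand": 1},
    {"dr": [0, 0, 0], "xyz": [7, 0, 0], "hand": 1},
    {"dr": [0, 0, 0], "xyz": [7, 0, 0], "hand": 1},
    {"dr": [0, 0, 0], "xyz": [5, 0, 0], "hand": 1},
    {"dr": [0, 0, 0], "xyz": [3, 0, 0], "hand": 1},
    {"dr": [0, 0, 0], "xyz": [0, 0, 0], "hand": 1},
    {"dr": [0, 0, 0], "xyz": [0, 0, 0], "hand": 1},
    {"dr": [0, 0, 0], "xyz": [0, 0, 0], "hand": 1},
  ],
)

```text
clock: 15.88
tool_pos: [0.5251, -0.0623, 0.0857]
tool_rot: [-0.001, 1.0, 0.008, -0.003]
ft_force: [-4.3, -0.8, -5.2]
width: 0.182
grip_force: 60.0
```

```bash
python3 go.py .5254 -.063 .0867 -1.56;  python3 - <<'E'
from station import viewer
import pickle
from h import *
d={n:viewer.camera(n) for n in("top","scene")}; pickle.dump(d,open("c8.pkl","wb"))
im=np.hstack([cv2.resize(d["scene"]["color"][160:320,290:450],(400,400)),cv2.resize(d["top"]["color"][120:260,310:450],(400,400))])
cv2.imwrite("pics/s8.png",im[:,:,::-1])
E
```

```text
t 15.88 p [ 0.5251 -0.0623  0.0857] yaw -1.555 z [-0.005  0.001 -1.   ] F [-4.3 -0.8 -5.2] w 0.182 g 60.0 j [-0.33  0.61  1.79 -0.    0.75  1.23]
shift [ 0.3  0.7 -1. ] rz 0.005 rows 0.0
```

View pics/s8.png

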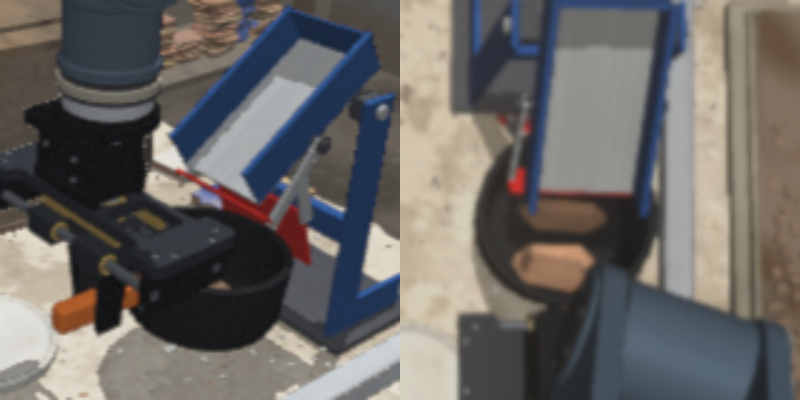

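The chute is empty, and two upturned pieces are visible in the pan at about (565,215) and (550,265); the third is likely hidden. I'll back out and count the pieces by colour mask.

move_arm(
  increments=[
    {"dr": [0, 0, 0], "xyz": [-4, 0, 0], "hand": 1},
    {"dr": [0, 0, 0], "xyz": [-8, 0, 0], "hand": 1},
    {"dr": [0, 0, 0], "xyz": [-12, 0, 0], "hand": 1},
    {"dr": [0, 0, 0], "xyz": [-12, 0, 0], "hand": 1},
    {"dr": [0, 0, 0], "xyz": [-15, 0, 0], "hand": 1},
    {"dr": [0, 0, 0], "xyz": [-15, 0, 0], "hand": 1},
    {"dr": [0, 0, 0], "xyz": [-12, 0, 0], "hand": 1},
    {"dr": [0, 0, 0], "xyz": [-5, 0, 0], "hand": 1},
  ],
)

```text
clock: 16.98
tool_pos: [0.4432, -0.0642, 0.0867]
tool_rot: [-0.0, 1.0, 0.008, 0.0]
ft_force: [0.2, 0.6, -3.1]
width: 0.179
grip_force: 60.0
```

```bash
python3 go.py .49 -.06 .1 0;  python3 - <<'E'
from station import viewer
import pickle
from h import *
d={n:viewer.camera(n) for n in("top","wrist")}; pickle.dump(d,open("c9.pkl","wb")); T,W=d["top"],d["wrist"]
h=hsv(T); b=blobs(h[...,2]<60,(335,190,415,262))[0]; b=cv2.convexHull(b)[:,0]; P=np.array([onz(T,p,.117)[:2] for p in b]); print("pan top",circ(P))
h=hsv(W); b=blobs(h[...,2]<75,(70,0,500,175))[0][:,0]; b=b[(b[:,1]>5)&(b[:,1]<165)]
print("pan wrist",circ(np.array([onz(W,p,.117)[:2] for p in b])))
for n,roi in(("top",(340,195,412,262)),("wrist",(60,0,500,175))):
    c=d[n];h=hsv(c); m=(h[...,1]>70)&(h[...,2]>70)
    k=10 if n=="top" else 150
    for b in blobs(m,roi,k): 
        mk=np.zeros(m.shape,np.uint8);cv2.drawContours(mk,[b],-1,1,-1); r=cv2.minAreaRect(b)
        print(n,np.round(r[0]),np.round(r[1],1),np.round(c["color"][mk>0].mean(0)),np.round(onz(c,r[0],.075)[:2],3))
E
```

```text
t 16.98 p [ 0.4432 -0.0642  0.0867] yaw -1.555 z [ 0.  0. -1.] F [ 0.2  0.6 -3.1] w 0.179 g 60.0 j [-0.39  0.54  1.99  0.    0.61  1.16]
shift [ 46.8  -3.5 -13.3] rz -1.555 rows 0.8
pan top (array([ 0.55691557, -0.06369773]), np.float64(0.06719917986353917), 27)
pan wrist (array([ 0.55675378, -0.06330749]), np.float64(0.06572791263644923), 298)
top [364. 250.] [17. 29.] [146. 112.  87.] [ 0.521 -0.06 ]
top [367. 227.] [28.2 11.9] [160. 122.  96.] [ 0.572 -0.068]
wrist [269. 102.] [142.9  80.3] [194. 157. 124.] [ 0.521 -0.059]
wrist [294.   8.] [ 17. 118.] [205. 168. 133.] [ 0.561 -0.069]
```

move_arm(
  increments=[
    {"dr": [0, 0, -0.05], "xyz": [0, 0, 0], "hand": 1},
    {"dr": [0, 0, -0.1], "xyz": [0, 0, 0], "hand": 1},
    {"dr": [0, 0, -0.14], "xyz": [0, 0, 0], "hand": 1},
    {"dr": [0, 0, -0.14], "xyz": [0, 0, 0], "hand": 1},
    {"dr": [0, 0, -0.14], "xyz": [0, 0, 0], "hand": 1},
    {"dr": [0, 0, -0.14], "xyz": [0, 0, 0], "hand": 1},
    {"dr": [0, 0, -0.14], "xyz": [0, 0, 0], "hand": 1},
    {"dr": [0, 0, -0.14], "xyz": [0, 0, 0], "hand": 1},
  ],
)

```text
clock: 18.08
tool_pos: [0.4454, -0.0647, 0.0867]
tool_rot: [0.001, 0.875, 0.484, 0.001]
ft_force: [-0.6, 0.8, -2.6]
width: 0.183
grip_force: 60.0
```

move_arm(
  increments=[
    {"dr": [0, 0, -0.14], "xyz": [0, 0, 0], "hand": 1},
    {"dr": [0, 0, -0.14], "xyz": [0, 0, 0], "hand": 1},
    {"dr": [0, 0, -0.14], "xyz": [0, 0, 0], "hand": 1},
    {"dr": [0, 0, -0.1], "xyz": [0, 0, 0], "hand": 1},
    {"dr": [0, 0, -0.045], "xyz": [0, 0, 0], "hand": 1},
    {"dr": [0, 0, 0], "xyz": [0, 0, 0], "hand": 1},
  ],
)

```text
clock: 18.82
tool_pos: [0.4454, -0.0647, 0.0867]
tool_rot: [0.001, 0.707, 0.707, 0.001]
ft_force: [0.9, -0.4, -2.5]
width: 0.18
grip_force: 60.0
```

```bash
python3 go.py .493 -.062 .0867 0;  python3 - <<'E'
from station import viewer
import pickle
from h import *
c9=pickle.load(open("c9.pkl","rb")); c0=pickle.load(open("c0.pkl","rb"))
for c in(c0["top"],c9["top"]):
    g=cv2.GaussianBlur(cv2.cvtColor(c["color"],cv2.COLOR_RGB2GRAY)[220:300,270:350],(0,0),1)
    g=cv2.resize(g,None,fx=4,fy=4,interpolation=cv2.INTER_CUBIC)
    q=cv2.HoughCircles(g,cv2.HOUGH_GRADIENT,1,20,param1=60,param2=15,minRadius=105,maxRadius=125)
    for k in q[0][:3]: p=(270+(k[0]+.5)/4-.5,220+(k[1]+.5)/4-.5); print(k,np.round(onz(c,p,.011),4))
d={n:viewer.camera(n) for n in("top","wrist","scene")}; pickle.dump(d,open("c10.pkl","wb")); T,W=d["top"],d["wrist"]
h=hsv(T); b=blobs(h[...,2]<60,(270,215,345,310))[0]; b=cv2.convexHull(b)[:,0]; P=np.array([onz(T,p,.117)[:2] for p in b]); print("pan top",circ(P))
h=hsv(W); b=blobs(h[...,2]<75,(70,0,500,175))[0][:,0]; b=b[(b[:,1]>5)&(b[:,1]<165)]
print("pan wrist",circ(np.array([onz(W,p,.117)[:2] for p in b])))
# bench change round the stand
for n,roi in(("top",(325,190,425,260)),("scene",(330,230,470,330))):
    df=cv2.absdiff(d[n]["color"],c0[n]["color"]).max(2)>60; 
    m=hsv(d[n]); 
    for b in blobs(df,roi,12): x=cv2.boundingRect(b); print(n,x,d[n]["color"][x[1]:x[1]+x[3],x[0]:x[0]+x[2]].mean((0,1)).round())
E
```

```text
t 18.82 p [ 0.4454 -0.0647  0.0867] yaw -0.0 z [ 0.003 -0.001 -1.   ] F [ 0.9 -0.4 -2.5] w 0.18 g 60.0 j [-0.39  0.54  1.99 -0.    0.61 -0.39]
shift [ 2.7 47.6  0.1] rz -0.0 rows 0.8Traceback (most recent call last):
  File "<stdin>", line 9, in <module>
TypeError: 'NoneType' object is not subscriptable
```

```bash
python3 - <<'E'
from station import viewer
import pickle
from h import *
c0=pickle.load(open("c0.pkl","rb")); c9=pickle.load(open("c9.pkl","rb")); w1=pickle.load(open("w1.pkl","rb"))
for c,roi,r0,r1 in((c0["top"],(270,220,350,300),27,31),(c9["top"],(270,220,350,300),27,31),(w1,(195,0,355,140),63,72)):
    g=cv2.cvtColor(c["color"],cv2.COLOR_RGB2GRAY)[roi[1]:roi[3],roi[0]:roi[2]]
    g=cv2.resize(g,None,fx=4,fy=4,interpolation=cv2.INTER_CUBIC)
    q=cv2.HoughCircles(g,cv2.HOUGH_GRADIENT_ALT,1.5,40,param1=60,param2=.3,minRadius=r0*4,maxRadius=r1*4)
    if q is not None:
      for k in q[0][:3]: p=(roi[0]+(k[0]+.5)/4-.5,roi[1]+(k[1]+.5)/4-.5); print(k[:3]/4,np.round(onz(c,p,.011),4))
d={n:viewer.camera(n) for n in("top","wrist","scene")}; pickle.dump(d,open("c10.pkl","wb")); T,W=d["top"],d["wrist"]
h=hsv(T); b=blobs(h[...,2]<60,(270,215,345,310))[0]; b=cv2.convexHull(b)[:,0]; P=np.array([onz(T,p,.117)[:2] for p in b]); print("pan top",circ(P))
h=hsv(W); b=blobs(h[...,2]<75,(70,0,500,175))[0][:,0]; b=b[(b[:,1]>5)&(b[:,1]<165)]
print("pan wrist",circ(np.array([onz(W,p,.117)[:2] for p in b])))
for n,roi in(("top",(325,190,425,260)),("scene",(330,230,470,330))):
    df=cv2.absdiff(d[n]["color"],c0[n]["color"]).max(2)>60
    for b in blobs(df,roi,12): x=cv2.boundingRect(b); print(n,x,d[n]["color"][x[1]:x[1]+x[3],x[0]:x[0]+x[2]].mean((0,1)).round())
E
```

```text
[40.5      43.125    28.593655] [0.4894 0.0535 0.011 ]
[41.25     40.5      28.792109] [0.4955 0.0518 0.011 ]
pan top (array([0.44413585, 0.04944812]), np.float64(0.06555884371380749), 24)
pan wrist (array([0.44530719, 0.04900952]), np.float64(0.06576749207604468), 301)
top (331, 193, 63, 67) [160. 150. 134.]
top (386, 241, 12, 19) [88. 86. 82.]
top (370, 255, 14, 5) [175. 167. 149.]
top (325, 254, 11, 6) [111. 108. 100.]
scene (330, 264, 63, 66) [180. 173. 161.]
scene (330, 235, 20, 30) [67. 67. 70.]
```

move_arm(
  increments=[
    {"dr": [0, 0, 0], "xyz": [1, 8, 0], "hand": 1},
    {"dr": [0, 0, 0], "xyz": [1, 16, 0], "hand": 1},
    {"dr": [0, 0, 0], "xyz": [1, 16, 0], "hand": 1},
    {"dr": [0, 0, 0], "xyz": [0, 8, 0], "hand": 1},
    {"dr": [0, 0, 0], "xyz": [0, 0, 8], "hand": 1},
    {"dr": [0, 0, 0], "xyz": [0, 0, 12], "hand": 1},
    {"dr": [0, 0, 0], "xyz": [0, 0, 10], "hand": 1},
    {"dr": [0, 0, 0], "xyz": [0, 0, 4], "hand": 1},
  ],
)

```text
clock: 19.98
tool_pos: [0.491, -0.0609, 0.0514]
tool_rot: [-0.001, 0.707, 0.707, -0.001]
ft_force: [-0.3, -0.9, -2.8]
width: 0.179
grip_force: 60.0
```

```bash
python3 go.py .493 -.062 .0428 0;  python3 - <<'E'
from station import viewer
import pickle
from h import *
d={n:viewer.camera(n) for n in("top","wrist","scene")}; pickle.dump(d,open("c11.pkl","wb")); T,W=d["top"],d["wrist"]
h=hsv(T); b=blobs(h[...,2]<60,(270,205,345,292))[0]; b=cv2.convexHull(b)[:,0]; P=np.array([onz(T,p,.083)[:2] for p in b]); print("pan top",circ(P))
h=hsv(W); b=blobs(h[...,2]<75,(70,0,500,175))[0][:,0]; b=b[(b[:,1]>5)&(b[:,1]<165)]
print("pan wrist",circ(np.array([onz(W,p,.083)[:2] for p in b])))
for n,roi in(("top",(290,210,345,300)),("wrist",(60,0,500,175))):
    c=d[n];h=hsv(c); m=(h[...,1]>70)&(h[...,2]>70)
    for b in blobs(m,roi,10 if n=="top" else 150): r=cv2.minAreaRect(b); print(n,np.round(r[0]),np.round(r[1],1),np.round(onz(c,r[0],.035)[:2],3))
E
```

```text
t 19.98 p [ 0.491  -0.0609  0.0514] yaw -0.0 z [-0.002  0.001 -1.   ] F [-0.3 -0.9 -2.8] w 0.179 g 60.0 j [-0.35  0.65  1.89 -0.    0.61 -0.35]
shift [-1.1  2.   8.6] rz -0.0 rows 0.1
pan top (array([0.48936194, 0.0530109 ]), np.float64(0.06497278196687759), 33)
pan wrist (array([0.49119722, 0.0520598 ]), np.float64(0.0650559306658175), 256)
top [328. 264.] [29. 17.] [0.486 0.016]
top [305. 260.] [11.6 28.2] [0.496 0.067]
top [338. 297.] [4. 3.] [ 0.413 -0.01 ]
wrist [269. 102.] [142.   80.4] [0.486 0.017]
wrist [297.  11.] [ 22. 124.] [0.499 0.057]
wrist [144. 157.] [18. 22.] [ 0.423 -0.009]
```

move_arm(
  increments=[
    {"dr": [0, 0, 0], "xyz": [0, 2, 3], "hand": 1},
    {"dr": [0, 0, 0], "xyz": [0, 0, 3], "hand": 1},
    {"dr": [0, 0, 0], "xyz": [0, 0, 2], "hand": 1},
    {"dr": [0, 0, 0], "xyz": [0, 0, 1], "hand": 1},
    {"dr": [0, 0, 0], "xyz": [0, 0, 0], "hand": 1},
  ],
)

```text
clock: 20.75
tool_pos: [0.4948, -0.0617, 0.0441]
tool_rot: [0.001, 0.707, 0.707, 0.0]
ft_force: [0.4, -4.3, 3.0]
width: 0.177
grip_force: 60.0
```

```bash
python3 go.py
```

```text
t 20.75 p [ 0.4948 -0.0617  0.0441] yaw -0.001 z [ 0.002 -0.001 -1.   ] F [ 0.4 -4.3  3. ] w 0.177 g 60.0 j [-0.35  0.66  1.89 -0.    0.59 -0.35]
```

move_arm(
  increments=[
    {"dr": [0, 0, 0], "xyz": [0, 0, 0], "hand": 0.9},
    {"dr": [0, 0, 0], "xyz": [0, 0, 0], "hand": 0.75},
    {"dr": [0, 0, 0], "xyz": [0, 0, 0], "hand": 0.5},
    {"dr": [0, 0, 0], "xyz": [0, 0, 0], "hand": 0.5},
    {"dr": [0, 0, 0], "xyz": [0, 0, 0], "hand": 0.5},
  ],
)

```text
clock: 21.38
tool_pos: [0.4937, -0.0609, 0.0434]
tool_rot: [-0.0, 0.707, 0.707, -0.0]
ft_force: [-0.1, -0.5, 0.5]
width: 0.465
grip_force: 0.0
```

move_arm(
  increments=[
    {"dr": [0, 0, 0], "xyz": [0, 0, -15], "hand": 0.5},
    {"dr": [0, 0, 0], "xyz": [0, 0, -40], "hand": 0.5},
    {"dr": [0, 0, 0], "xyz": [0, 0, -50], "hand": 0.5},
    {"dr": [0, 0, 0], "xyz": [0, 0, -50], "hand": 0.5},
    {"dr": [0, 0, 0], "xyz": [-50, -20, -20], "hand": 0.5},
    {"dr": [0, 0, 0], "xyz": [-50, -20, 0], "hand": 0.5},
    {"dr": [0, 0, 0], "xyz": [-40, -20, 0], "hand": 0.5},
    {"dr": [0, 0, 0], "xyz": [0, 0, 0], "hand": 0.5},
  ],
)

```text
clock: 22.38
tool_pos: [0.4331, -0.2035, 0.2197]
tool_rot: [0.001, 0.709, 0.705, -0.0]
ft_force: [-0.2, 0.5, -0.4]
width: 0.501
grip_force: 0.0
```

```bash
python3 go.py;  python3 - <<'E'
from station import viewer
import pickle
from h import *
c0=pickle.load(open("c0.pkl","rb"))
d={n:viewer.camera(n) for n in("top","wrist","scene")}; pickle.dump(d,open("c12.pkl","wb")); T,S=d["top"],d["scene"]
h=hsv(T); b=blobs(h[...,2]<60,(270,205,350,300))[0]; b=cv2.convexHull(b)[:,0]; P=np.array([onz(T,p,.073)[:2] for p in b]); print("pan top",circ(P))
m=(h[...,1]>70)&(h[...,2]>70)
for b in blobs(m,(275,215,348,300),8): r=cv2.minAreaRect(b); print("in pan",np.round(r[0]),np.round(r[1],1))
o=(abs(h[...,0].astype(int)-12)<8)&(h[...,1]>150)&(h[...,2]>100)
for b in blobs(o,(330,220,420,300),8): print("handle",cv2.minAreaRect(b))
# bench round the stand: dark or saturated blobs
for n,roi in(("top",(335,193,400,262)),("scene",(310,255,420,330))):
    g=hsv(d[n]); q=((g[...,2]<70)|(g[...,1]>110))
    for b in blobs(q,roi,10): x=cv2.boundingRect(b); print(n,x,d[n]["color"][x[1]:x[1]+x[3],x[0]:x[0]+x[2]].mean((0,1)).round())
for n,X in(("tin",(150,265,180,305)),("tape",(185,255,225,300)),("blue",(275,150,310,185))):
    x0,y0,x1,y1=X; print(n,cv2.absdiff(T["color"],c0["top"]["color"])[y0:y1,x0:x1].mean())
cv2.imwrite("pics/end_top.png",T["color"][:,:,::-1])
E
```

```text
t 22.38 p [ 0.4331 -0.2035  0.2197] yaw -0.005 z [ 0.001 -0.001 -1.   ] F [-0.2  0.5 -0.4] w 0.501 g 0.0 j [-0.67  0.34  1.79 -0.    1.01 -0.67]
pan top (array([0.49319106, 0.05211942]), np.float64(0.06602334807973179), 28)
in pan [326. 263.] [16.9 29.8]
in pan [305. 258.] [11.8 28.2]
in pan [346. 262.] [5. 3.]
in pan [338. 297.] [4. 3.]
handle ((363.0, 262.0), (6.0, 36.0), 90.0)
top (335, 241, 48, 21) [167. 151. 128.]
scene (310, 255, 38, 66) [154. 141. 129.]
scene (376, 255, 44, 43) [116. 104. 103.]
scene (353, 255, 17, 24) [63. 61. 59.]
tin 1.2702777777777778
tape 1.1981481481481482
blue 1.2448979591836735
```

```bash
python3 - <<'E'
from h import *
d=pickle.load(open("c12.pkl","rb")); T,S=d["top"],d["scene"]
print("scene blob on bench",onz(S,(361,267),0).round(3),"pan ctr px",proj(S,(.493,.052,.073)).round(),"handle px",proj(S,(.493,-.09,.06)).round(),"tcp px",proj(S,(.433,-.2035,.22)).round(),proj(S,(.433,-.2035,.30)).round())
g=T["color"]
for r in (256,263,269): print(r,g[r,296:342].max(1).tolist())
print(onz(T,(364,212),0).round(3), "top min V in bench strip", hsv(T)[195:238,340:400,2].min(), hsv(T)[195:238,340:400,1].max())
E
```

```text
scene blob on bench [0.722 0.042 0.   ] pan ctr px [281. 270.] handle px [323. 312.] tcp px [345. 281.] [349. 230.]
256 [55, 56, 56, 72, 120, 171, 189, 188, 184, 179, 176, 173, 173, 161, 118, 73, 55, 54, 54, 53, 53, 54, 72, 122, 168, 183, 182, 178, 168, 149, 148, 150, 147, 144, 142, 141, 139, 134, 121, 89, 57, 41, 39, 38, 42, 48]
263 [55, 53, 61, 99, 155, 179, 183, 182, 181, 181, 181, 181, 173, 143, 95, 62, 55, 54, 53, 53, 53, 53, 73, 125, 172, 188, 190, 177, 148, 145, 150, 150, 148, 148, 146, 142, 138, 129, 101, 65, 42, 37, 39, 38, 38, 44]
269 [55, 53, 55, 66, 97, 133, 160, 174, 179, 177, 164, 136, 99, 69, 55, 54, 53, 54, 53, 53, 53, 55, 82, 135, 169, 179, 170, 142, 139, 143, 143, 143, 143, 142, 141, 141, 133, 104, 66, 41, 37, 37, 38, 38, 45, 50]
[ 0.611 -0.075  0.   ] top min V in bench strip 106 61
```

```bash
python3 -c "
from station import env
print(env.hand_in())"
```

```text
the job is handed in; nothing more can be done
None
```

The job is handed in at 22.4 s on the clock. The pan was pulled out and stood on the bench, regripped by its handle, and filled at the chute. It was then released on the lid, about 1 mm from the measured centre. Two pieces show clearly in the pan; the third I inferred from a two-toned patch too wide for one piece. The chute is empty, the bench in front of it is clear, and the tin, tape roll and blue look-alike did not move.

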